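# Take a picture of the specimen under the microscope

### The job

Photograph the specimen that lies under the microscope, using only a light fingertip: press the orange rocker on the ivory lamp supply over to on (the half with the white dot), then the blue rocker on the dark camera unit in the same way, so that the camera starts up with the light already on, and then tap the red shutter key on the hand unit and let it come back up. Do not pick up, lift or shove the units, and leave the other keys, the dimmer knob and everything else on the bench as they are.

Things in the scene. Friction and masses are not known exactly. Their poses are not given: they have to be found in the camera images.
- lamp_box: Power supply of the microscope's ring lamp: loose ivory box 120 (x) x 140 (y) x 55 mm high on rubber, 1.1 kg. Origin at the centre of its underside; z up. On its top an orange rocker switch (middle at x 0, y -34 mm) and a black dimmer knob 34 mm across and 19 mm high (at x 0, y +36 mm).
- lamp_rocker (a joint): Angle of the orange lamp rocker, 36 mm long (along the unit's x) and 24 wide: 0 = off, 0.36 rad = on. Stays where it is left, so press it right over. Over 4 N the sprung switch sinks 1 mm per 4 N. Its cap is a shallow V: off, the -x half is level, 7 mm above the unit's top (5.5 mm above the black frame round it, so a fingertip may overhang); the +x half with the white dot slants up, outer edge 6 mm higher. On is the other way round.
- lamp_rocker_spot (a point): Spot to press on the orange lamp rocker: on the face of the white-dot half, mid-width, 13 mm out from the rocker's middle line; off, 67 mm above the bench; sinks 4.6 mm in switching on, under 2 to 3 N straight down. Tilts with the rocker: take yaw from lamp_box. Press here or a few mm further out (+x of the unit), the tip not reaching over the middle line.
- dimmer (a joint): Turn of the dimmer knob on the lamp supply, rad; 0 as set. Leave it as it is.
- camera_box: Control unit of the microscope camera: loose dark graphite box 120 (x) x 140 (y) x 45 mm high on rubber, 1.1 kg, with a row of cooling slots on top. Origin at the centre of its underside; z up. On its top a blue rocker switch (middle at x 0, y -34 mm), of the same make as the lamp's.
- camera_rocker (a joint): Angle of the blue camera rocker, 36 mm long (along the unit's x) and 24 wide: 0 = off, 0.36 rad = on. Stays where it is left, so press it right over. Over 4 N the sprung switch sinks 1 mm per 4 N. Its cap is a shallow V: off, the -x half is level, 7 mm above the unit's top (5.5 mm above the black frame round it, so a fingertip may overhang); the +x half with the white dot slants up, outer edge 6 mm higher. On is the other way round.
- camera_rocker_spot (a point): Spot to press on the blue camera rocker: on the face of the white-dot half, mid-width, 13 mm out from the rocker's middle line; off, 57 mm above the bench; sinks 4.6 mm in switching on, under 2 to 3 N straight down. Tilts with the rocker: take yaw from camera_box. Press here or a few mm further out (+x of the unit), the tip not reaching over the middle line.
- handset: Wireless hand unit of the camera: loose flat black box 70 (x) x 160 (y) x 22 mm high, 0.35 kg, three round keys in a row along y standing 9.5 mm above its top: red at y +50 mm, white at -2 mm, green at -52 mm, all at x 0. Origin at the centre of its underside; z up. It lies loose on the bench and slides if pushed sideways.
- shutter_key (a joint): Travel of the red shutter key: 0 = up, 7.5 mm (0.0075) = bottom; a spring key: 1 N starts it, then 1 N per mm; comes back up by itself. It is the key to tap; it has released the shutter when it is down more than 2.5 mm.
- shutter_key_top (a point): Middle of the top of the red shutter key, 24 mm across, 31.5 mm above the bench; moves with the key. Press straight down.
- white_key (a joint): Travel of the white key: 0 = up, 7.5 mm (0.0075) = bottom; a spring key: 1 N starts it, then 1 N per mm; comes back up by itself. 18 mm across. Not to be pressed.
- green_key (a joint): Travel of the green key: 0 = up, 7.5 mm (0.0075) = bottom; a spring key: 1 N starts it, then 1 N per mm; comes back up by itself. 18 mm across. Not to be pressed.
- vial_a: Loose cork-stoppered glass vial with brownish contents, 24 mm across, 64 mm high, 30 g, upright. Origin at the centre of its underside. Leave it alone.
- vial_b: Loose cork-stoppered glass vial with dark greenish contents, 24 mm across, 64 mm high, 30 g, upright. Origin at the centre of its underside. Leave it alone.
- jar: Loose glass jar with a metal lid, 76 mm across, 99 mm high, upright. Origin at the centre of its underside. Leave it alone.
- petri_dish: Loose covered glass dish, 91 mm across, 16 mm high. Origin at the centre of its underside. Leave it alone.
- forceps: Loose steel forceps lying along their own x, 122 mm long, 11 mm high. Origin near the middle, on the underside. Leave them alone.
- fine_brush: Loose fine brush lying along its own x, 176 mm long, 7 mm thick. Origin near the middle, on the underside. Leave it alone.
- spectacles: Loose brown spectacles standing open, 126 mm wide (y), rims 43 mm high at the origin, temples reaching 135 mm towards +x. Leave them alone.
Mind the look-alikes: they are no part of the job. Of the things that look like the camera_box, take the one that is farthest to the robot's left at the start.

How it is judged (in metres and radians):
On the way, in this order (a step that is already met when the one before it is completed fails the run):
1. the lamp's rocker is over to on (value of joint lamp_rocker above 0.27 rad), for 0.1 s.
2. then the camera unit's rocker is over to on (value of joint camera_rocker above 0.27 rad), for 0.1 s.
3. then the red shutter key is pressed down more than 2.5 mm (value of joint shutter_key above 0.0025 m), for 0.03 s.
At the end, for the whole second after the job is handed in: Both rockers are on (beyond 0.27 of 0.36 rad), all three keys are up again (less than 1.5 mm down), the dimmer is within 0.15 rad of its setting, the lamp supply, camera unit and hand unit rest on the bench within 15 mm of where they stood and every bystander within 20 mm (value of joint each of lamp_rocker, camera_rocker above 0.27 rad and value of joint each of shutter_key, white_key, green_key below 0.0015 m and value of joint dimmer between -0.15 and 0.15 rad and distance of each of lamp_box, camera_box, handset from where it was at the start of the episode below 0.015 m and height (world z) of each of lamp_box, camera_box, handset below 0.006 m and linear speed of each of lamp_box, camera_box, handset below 0.02 m/s and distance of each of vial_a, vial_b, jar, petri_dish, forceps, fine_brush, spectacles from where it was at the start of the episode below 0.02 m); the robot touches nothing.
It fails at once if the camera unit is switched on while the lamp is still off, or the shutter key is pressed before both the lamp and the camera unit are on ((value of joint camera_rocker above 0.18 rad and value of joint lamp_rocker below 0.18 rad) or (value of joint shutter_key above 0.002 m and value of joint any of lamp_rocker, camera_rocker below 0.18 rad)).
It fails at once if the white or the green key is pressed, or the dimmer knob is turned by more than 0.15 rad (value of joint any of white_key, green_key above 0.002 m or (value of joint dimmer above 0.15 rad or value of joint dimmer below -0.15 rad)).
It fails at once if a unit is pressed with more than 20 N (contact force between any of the fingers, the arm and lamp_box above 20 N or contact force between any of the fingers, the arm and camera_box above 20 N or contact force between any of the fingers, the arm and handset above 20 N).
It fails at once if the lamp supply, the camera unit or the hand unit is shoved more than 15 mm or lifted more than 6 mm off the bench (distance of any of lamp_box, camera_box, handset from where it was at the start of the episode above 0.015 m or height (world z) of any of lamp_box, camera_box, handset above 0.006 m).
It fails at once if a bystander (vial, jar, dish, forceps, brush, spectacles) is moved more than 20 mm (distance of any of vial_a, vial_b, jar, petri_dish, forceps, fine_brush, spectacles from where it was at the start of the episode above 0.02 m).
It also fails if it takes over 48 s, if anything falls off the work surface, if the arm or the gripper's body presses on something with over 40 N, if the wrist force passes 120 N, or if a joint passes its speed limit or range.

### The arm

A 6-joint arm with a two-finger parallel gripper is mounted at the origin on the work surface. World frame = base frame: x ahead of the robot, y to its left, z up, the work surface at z = 0. Lengths are in mm, angles in rad, forces in N, time in s.
With the tool pointing down it reaches from about 350 to 975 mm from the base axis. Payload 7.1 kg.
Tool frame: the origin (TCP) lies on the mounting face of the last link; the fingertips stand 182 mm ahead of it and the grasp point (between the pads) lies 163 mm ahead of it (ctrl.tip_reach is the distance from the TCP to the fingertips, in mm); z points along the fingers, y is the direction in which the jaws open and shut (so a half turn about z gives the same grasp; the last joint's range is limited). The gripper opens to 88 mm and grips with 3 to 60 N. Pads are 20 mm wide; open, the fingers measure 115 mm over their backs; the gripper's body (75 mm by 178 mm) begins 61 mm behind the grasp point.
Start: joints at [1.201, 0.423, 1.63, -0, 1.089, -0.019], TCP at [214.749, 586.932, 404.675] pointing down, gripper open.
Joint ranges: [-3, 3], [-0.9, 2.11], [0.09, 2.58], [-1.31, 4.45], [0.11, 2.69], [-2.54, 2.54]. Speed limits (rad/s): [2.39, 2.39, 3.01, 3.14, 3.14, 3.14].

### API

Orientations are given as a rotation vector (axis times angle).
In Python, from workcell import ctrl gives the robot as it stands.
- The arm moves only by the tool jog_arm, never from a script. Its argument "steps" is a list that holds one entry, the list of rows, each a list of 7 numbers: the shift along the tool's x, y, z in m, then the turn, a rotation vector about the tool's x, y, z in degrees, then the gripper's target within -1 to 1 (shut at 1, half-way at 0, fully open at -1). A call has 1 to 20 rows; each row shifts and turns the commanded pose from where the row before left it, along the tool's axes as they then stand; what a row does not reach is not made up. A row lasts 1/12 s, in which the tool goes at most 41.7 mm and 7.16 degrees, less where a joint would pass 70% of its speed; a pose out of reach is approached as far as the arm can. A call is refused whole if a number of a shift passes 0.0417 or a number of a turn 7.16, either way. A call with a gripper value outside its range is refused whole. The fingers move at their own pace and stop on an object; the grip force is fixed at half the most. Time passes only in rows, so rows that do not move let the fingers close. It gives the time, the measured TCP pose, the force and the opening at its end, in the units of the state.
- ctrl.get_obs(): the state, without advancing time (a new reading comes with each control period).
- ctrl.get_image(name): name is "scene" or "top" or "wrist"; returns the picture (420x560x3 uint8, red, green, blue); there is no depth.
- ctrl.camera_info(name): a dict with "fx", "fy", "cx", "cy" (pixels), "origin" and "attitude" of the camera in the world; the wrist camera has in their place "T_tool_cam" (4x4, takes a point from camera to tool coordinates, whose origin is the TCP and whose axes are the flange's). Camera axes: x right, y down, z forward; pixel columns grow to the right and rows downward; lengths in mm; the calibration is good to about 2 mm. The wrist camera is an equidistant fisheye: a pixel r from the principal point sees the ray r / f radians off the axis. A picture is of the moment at which its call begins: read the wrist's pose just before it. camera_info takes no time and is no camera call.
- ctrl.close_job(): hands the job in, once; it reports no verdict.
Trained networks look in the newest picture that a camera, given by its name, has taken for a name from the list of things; names that differ only in an ending like _2 or _b are one class to them, and where a whole thing is asked for, a point or a joint stands for the part that bears it (a point fixed in the world has none). Each returns a list of dicts, best first, with "p" (0 to 1); they miss things now and then, are a little off and sometimes report something else, mostly with a low value. They report only what shows in the picture. A call takes as long as a camera call. They do not tell look-alikes from the thing itself.
- ctrl.look_for(thing, camera): "bbox" ([left, top, right, bottom] in pixels, round what is visible of it).
- ctrl.trace(thing, camera): "pixels" (420x560 bool, what is visible of it) and "bbox" ([left, top, right, bottom] in pixels, round what is visible of it).
- ctrl.landmark_of(thing, camera): "uv" ([column, row] in pixels: a listed point, or the origin of a listed thing).
The state is a dict: "t": time; "qpos": joint angles; "qvel": joint speeds; "joint_torque": joint torques, N m; "ee_pos": TCP position; "orientation": TCP orientation; "ft_force": force on the tool from outside, world axes, zero at the start; "moment": the same for the moment, N m; "width": finger opening in mm.
Only numpy, scipy, OpenCV 4.12 (cv2) and the standard library are available. Lean on these libraries where they do the work, as an engineer would, in place of code of your own. Each camera call takes 0.05 s, during which the arm holds its last target.

## Working session

There is one attempt and no reset: what is moved stays moved. The work goes in short steps, Python scripts to look and compute and a tool call to move; the robot and the scene stay as the last step left them, time stands still between calls to the robot, and variables do not carry over. Pictures are saved under pics/ and viewed, and the job is handed in when it is done.

Besides the shell and the picture viewer there is one more tool, called after "Emit:" as name(argument=value, ...) on one line, values as JSON. jog_arm: Moves the arm, as the interface text tells. Its arguments: {"type":"object","properties":{"steps":{"type":"array"}},"required":["steps"]}

```bash
mkdir -p pics; ls; python3 - <<'E'
from workcell import ctrl
import cv2
o=ctrl.get_obs();print(o)
for n in("scene","top","wrist"):
    im=ctrl.get_image(n);cv2.imwrite(f"pics/{n}0.png",im[:,:,::-1]);print(n,ctrl.camera_info(n))
E
```

```text
pics
{'t': 0.0, 'qpos': array([ 1.20099875e+00,  4.23807317e-01,  1.63066020e+00, -2.40218807e-06,
        1.08861213e+00, -1.90226037e-02]), 'qvel': array([-0.00218093,  0.0001942 , -0.00171683,  0.00177571, -0.00081164,
        0.00214364]), 'joint_torque': array([-2.49377859e-03, -5.44623864e+01, -2.73667842e+01,  6.40780781e-02,
        2.25798972e-02, -7.06999208e-05]), 'ee_pos': array([214.65718699, 586.69213923, 403.93413749]), 'orientation': array([-5.48123901e-01, -3.09311616e+00,  2.29220019e-03]), 'ft_force': array([0.40846998, 0.16616005, 0.40996816]), 'moment': array([ 0.03713024, -0.0043018 , -0.01127656]), 'width': 87.57354566088352}
scene {'fx': 481.66440044803005, 'fy': 481.66440044803005, 'cx': 280.09765399599024, 'cy': 203.06961769306287, 'origin': array([842.34752287, 438.41182845, 914.13759449]), 'attitude': array([-0.87802553, -2.70929201,  0.78865735])}
top {'fx': 451.67851839618345, 'fy': 451.67851839618345, 'cx': 283.9940836416842, 'cy': 209.94604456889482, 'origin': array([ 394.53632497,  -17.07343234, 1308.70761622]), 'attitude': array([-2.15300732,  2.18636221, -0.11681588])}
wrist {'fx': 325.19226210127806, 'fy': 325.19226210127806, 'cx': 274.2161807218515, 'cy': 212.36301141383538, 'T_tool_cam': array([[ 6.50546656e-04, -9.54580201e-01, -2.97953381e-01,
         8.19479244e+01],
       [ 9.99999788e-01,  6.28661913e-04,  1.69282531e-04,
         2.68476698e-01],
       [ 2.57181898e-05, -2.97953428e-01,  9.54580407e-01,
         2.03983802e+01],
       [ 0.00000000e+00,  0.00000000e+00,  0.00000000e+00,
         1.00000000e+00]])}
```

View pics/top0.png

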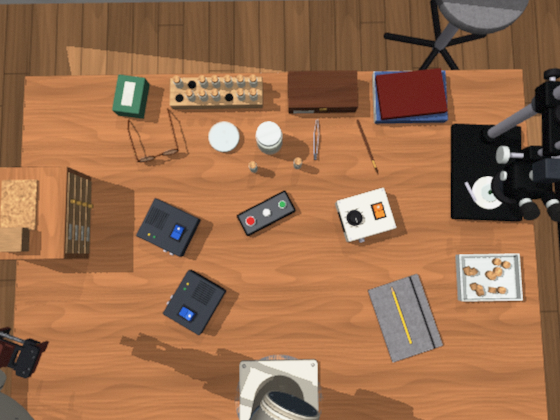

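View pics/scene0.png

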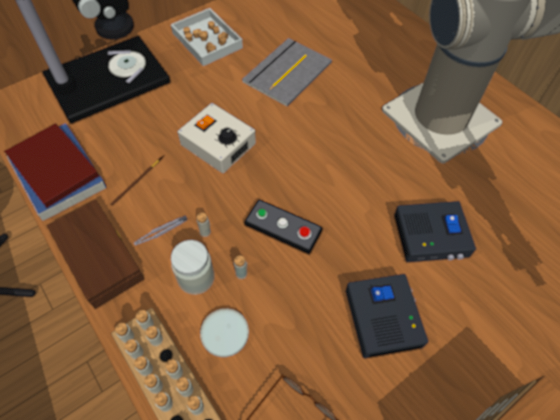

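View pics/wrist0.png

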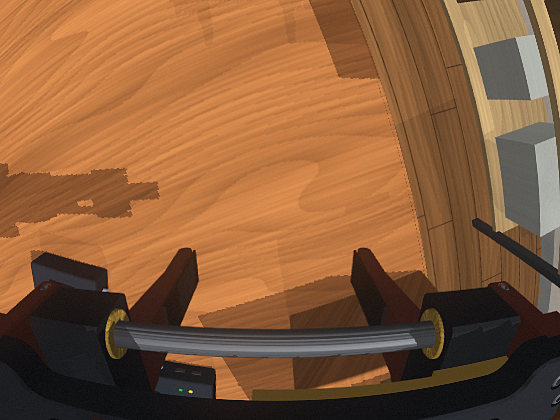

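The two camera-box look-alikes in the top view are at (168,227) and (195,301). The one at (168,227) is farther to the robot's left (image left is +y), so that is the target. In the scene view they are at (387,315) and (435,230). The lamp supply is at (366,215) and the handset at (267,213).

```bash
cat >h.py <<'E'
from workcell import ctrl
import numpy as np,cv2
from scipy.spatial.transform import Rotation as R
def ray(cam,uv,obs=None):
    c=ctrl.camera_info(cam)
    x=(uv[0]-c['cx']);y=(uv[1]-c['cy'])
    if cam!='wrist':
        return np.array(c['origin']),R.from_rotvec(c['attitude']).apply([x/c['fx'],y/c['fy'],1])
    r=np.hypot(x,y);t=r/c['fx'];d=np.array([np.sin(t)*x/r,np.sin(t)*y/r,np.cos(t)])
    T=c['T_tool_cam'];Q=R.from_rotvec(obs['orientation'])
    return obs['ee_pos']+Q.apply(T[:3,3]),Q.apply(T[:3,:3]@d)
def atz(cam,uv,z,obs=None):
    o,d=ray(cam,uv,obs);return o+d*(z-o[2])/d[2]
def proj(cam,p,obs=None):
    c=ctrl.camera_info(cam)
    if cam!='wrist':
        q=R.from_rotvec(c['attitude']).inv().apply(np.array(p)-c['origin']);return c['cx']+c['fx']*q[0]/q[2],c['cy']+c['fy']*q[1]/q[2]
    T=c['T_tool_cam'];Q=R.from_rotvec(obs['orientation'])
    q=T[:3,:3].T@(Q.inv().apply(np.array(p)-obs['ee_pos'])-T[:3,3])
    t=np.arctan2(np.hypot(q[0],q[1]),q[2]);a=np.arctan2(q[1],q[0])
    return c['cx']+c['fx']*t*np.cos(a),c['cy']+c['fx']*t*np.sin(a)
Z=dict(lamp_rocker_spot=67,camera_rocker_spot=57,shutter_key_top=31.5,lamp_box=0,camera_box=0,handset=0,vial_a=0,jar=0)
E
python3 - <<'E'
from h import *
for cam in('top','scene'):
    ctrl.get_image(cam)
    for n in Z:
        for d in ctrl.landmark_of(n,cam)[:3]:
            print(cam,n,round(d['p'],2),np.round(d['uv'],1),np.round(atz(cam,d['uv'],Z[n])[:2],1))
im=ctrl.get_image('top')[150:350,120:420];cv2.imwrite('pics/topcrop.png',cv2.resize(im[:,:,::-1],None,fx=2.6,fy=2.6,interpolation=cv2.INTER_CUBIC))
print(ctrl.get_obs()['t'])
E
```

```text
top lamp_rocker_spot 0.53 [376.9 205.3] [ 533. -280.]
top camera_rocker_spot 0.69 [189.3 318.4] [232.8 239.1]
top camera_rocker_spot 0.5 [178.8 228.8] [476.9 269.7]
top shutter_key_top 0.56 [246. 219.] [503.5  85.4]
top lamp_box 0.89 [363.6 214.1] [ 515.3 -254.5]
top camera_box 0.69 [196.4 298.1] [281.9 230.9]
top camera_box 0.68 [173.6 229.1] [480.1 297.9]
top handset 0.61 [264.8 212.7] [523.8  33.1]
top vial_a 0.55 [296.4 163.3] [668.5 -61.6]
top vial_a 0.51 [253.9 169.4] [652.2  63.7]
top jar 0.88 [267.8 143.2] [730.2  21.9]
top jar 0.17 [364.  215.4] [ 511.5 -255.5]
scene lamp_rocker_spot 0.6 [199.5 122.4] [ 534.  -285.1]
scene lamp_rocker_spot 0.4 [191.3 280.4] [751.8  47.9]
scene camera_rocker_spot 0.68 [452.6 216.6] [236.2 237.5]
scene camera_rocker_spot 0.65 [379.4 292.5] [475.  272.7]
scene shutter_key_top 0.67 [304.8 229.6] [496.1  71.3]
scene shutter_key_top 0.31 [306.8 400.9] [700.8 341.6]
scene lamp_box 0.74 [216.  144.3] [ 513.6 -257.7]
scene camera_box 0.82 [385.3 318.2] [477.5 308.2]
scene camera_box 0.72 [430.3 236.1] [272.3 230.1]
scene handset 0.9 [282.1 232.9] [528.8  35.9]
scene vial_a 0.79 [206.2 233.9] [663.5 -57.9]
scene vial_a 0.71 [242.2 271.4] [649.4  61. ]
scene jar 0.88 [192.3 279. ] [741.4  15.6]
scene jar 0.37 [377.6 291.1] [451.5 257.3]
1.1
```

View pics/topcrop.png

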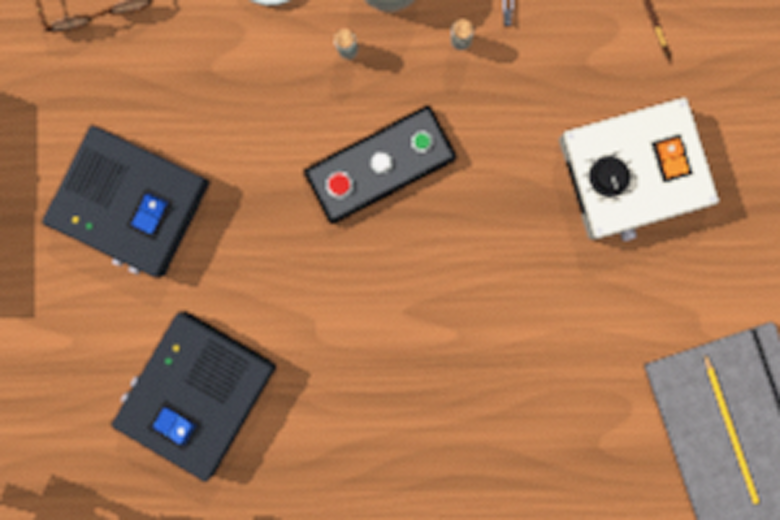

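Emit:
jog_arm(steps=[[[-0.032, -0.024, 0, 0, 0, 0, 1], [-0.032, -0.024, 0, 0, 0, 0, 1], [-0.032, -0.024, 0, 0, 0, 0, 1], [-0.032, -0.024, 0, 0, 0, 0, 1], [-0.032, -0.024, 0, 0, 0, 0, 1], [-0.032, -0.024, 0, 0, 0, 0, 1], [-0.032, -0.024, 0, 0, 0, 0, 1], [-0.032, -0.024, 0, 0, 0, 0, 1], [-0.032, -0.024, 0, 0, 0, 0, 1], [-0.032, -0.024, 0, 0, 0, 0, 1]]])

```text
t: 1.93
ee_pos: [433.5, 249.8, 405.0]
orientation: [0.548, 3.093, 0.001]
ft_force: [0.1, 0.6, -0.3]
width: 24.5
```

Emit:
jog_arm(steps=[[[-0.0165, -0.0356, 0, 0, 0, 0, 1], [-0.0165, -0.0356, 0, 0, 0, 0, 1], [-0.0165, -0.0356, 0, 0, 0, 0, 1], [-0.0165, -0.0356, 0, 0, 0, 0, 1], [-0.0165, -0.0356, 0, 0, 0, 0, 1], [-0.0165, -0.0356, 0, 0, 0, 0, 1], [-0.0165, -0.0356, 0, 0, 0, 0, 1], [-0.0165, -0.0356, 0, 0, 0, 0, 1], [-0.0165, -0.0356, 0, 0, 0, 0, 1], [-0.0165, -0.0356, 0, 0, 0, 0, 1], [-0.0165, -0.0356, 0, 0, 0, 0, 1], [-0.0165, -0.0356, 0, 0, 0, 0, 1], [-0.0165, -0.0356, 0, 0, 0, 0, 1], [-0.0165, -0.0356, 0, 0, 0, 0, 1]]])

```text
t: 3.1
ee_pos: [478.2, -298.0, 404.9]
orientation: [0.549, 3.093, -0.0]
ft_force: [0.5, 0.8, -0.1]
width: 0.4
```

Emit:
jog_arm(steps=[[[0, 0, 0, 0, 0, 7.1, 1], [0, 0, 0, 0, 0, 7.1, 1], [0, 0, 0, 0, 0, 7.1, 1], [0, 0, 0, 0, 0, 7.1, 1], [0, 0, 0, 0, 0, 7.1, 1], [0, 0, 0, 0, 0, 7.1, 1], [0, 0, 0, 0, 0, 7.1, 1], [0, 0, 0, 0, 0, 7.1, 1], [0, 0, 0, 0, 0, 7.1, 1], [0, 0, 0, 0, 0, 7.1, 1], [0, 0, 0, 0, 0, 7.1, 1], [0, 0, 0, 0, 0, 7.1, 1], [0, 0, 0, 0, 0, 7.1, 1], [0, 0, 0, 0, 0, 7.1, 1], [0, 0, 0, 0, 0, 7.1, 1], [0, 0, 0, 0, 0, 7.1, 1], [0, 0, 0, 0, 0, 7.1, 1], [0, 0, 0, 0, 0, 7.1, 1], [0, 0, 0, 0, 0, 7.1, 1], [0, 0, 0, 0, 0, 7.1, 1]]])

```text
t: 4.77
ee_pos: [478.4, -295.8, 404.8]
orientation: [3.105, 0.479, 0.0]
ft_force: [0.1, 0.4, -0.5]
width: 0.3
```

```bash
cat > w.py <<'E'
from h import *
import sys
def look(name,things):
    o=ctrl.get_obs();im=ctrl.get_image('wrist');cv2.imwrite(f'pics/{name}.png',im[:,:,::-1])
    M=R.from_rotvec(o['orientation']).as_matrix()
    print('t',o['t'],'pos',np.round(o['ee_pos'],1),'yaw',np.round(np.degrees(np.arctan2(M[1,0],M[0,0])),2),'z',np.round(M[:,2],4),'w',round(o['width'],1),'F',np.round(o['ft_force'],2),'q',np.round(o['qpos'],2))
    for n in things:
        for d in ctrl.landmark_of(n,'wrist')[:2]:
            print(n,round(d['p'],2),np.round(d['uv'],1),np.round(atz('wrist',d['uv'],Z[n],o)[:2],1))
    return o
if __name__=='__main__': look(sys.argv[1],sys.argv[2:])
E
python3 w.py w1 lamp_rocker_spot lamp_box
```

```text
t 4.7667 pos [ 478.4 -295.8  404.8] yaw 17.55 z [ 1.e-04 -1.e-04 -1.e+00] w 0.3 F [ 0.08  0.43 -0.48] q [-0.57  0.33  1.77 -0.    1.04  0.69]
lamp_rocker_spot 0.93 [276.  142.1] [ 531.4 -280.9]
lamp_box 0.96 [245.6 145.7] [ 511.1 -250. ]
```

View pics/w1.png

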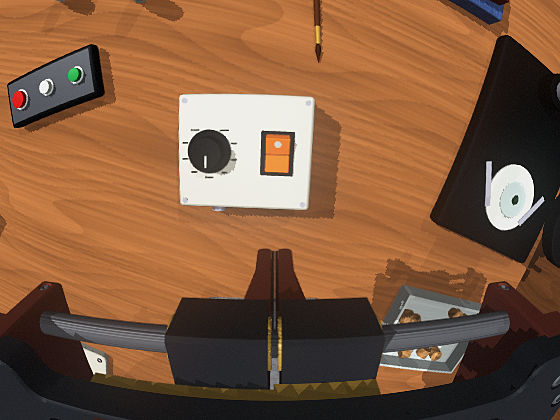

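The wrist view shows the lamp supply with its top corners near (181,96), (314,97), (308,209) and (180,206). The rocker frame spans (262–295, 132–175), and the dot is at (278,144). Next I fit the box pose from the corners.

```bash
cat > fit.py <<'E'
from h import *
from scipy.optimize import least_squares
def fitbox(o,corn,h,init,cam='wrist',hx=60,hy=70):
    # corners in order: matches by unit coords list [(sx,sy,uv)]
    def P(p,x,y,z):
        c,s=np.cos(p[2]),np.sin(p[2]);return np.array([p[0]+c*x-s*y,p[1]+s*x+c*y,z])
    f=lambda p:np.concatenate([np.array(proj(cam,P(p,sx*hx,sy*hy,h),o))-uv for sx,sy,uv in corn])
    r=least_squares(f,init);return r.x,r.fun,lambda x,y,z:P(r.x,x,y,z)
E
python3 - <<'E'
from fit import *
o=ctrl.get_obs()
x,res,P=fitbox(o,[(1,1,(181,96)),(1,-1,(313.5,97)),(-1,-1,(308.5,209)),(-1,1,(180,206.5))],55,[512,-252,.26])
print(x,np.degrees(x[2]),np.round(res,1)); s=P(13,-34,67);print(s,proj('wrist',s,o),proj('wrist',P(18,-22,56.5),o),proj('wrist',P(-18,-46,56.5),o))
for u in[(262.5,132.5),(294.5,132),(292.5,175),(262,174.5)]:print(atz('wrist',u,56.5,o))
im=cv2.imread('pics/w1.png')[80:230,160:340]
cv2.imwrite('pics/w1c.png',cv2.resize(im,None,fx=4,fy=4,interpolation=cv2.INTER_CUBIC))
E
```

```text
[ 5.10267712e+02 -2.53303351e+02  2.84345469e-01] 16.291795308191887 [-3.3 -1.4  2.1 -0.8  1.   1.9 -0.   0.5]
[ 532.28369793 -282.29121665   67.        ] (np.float64(278.1795454838294), np.float64(141.75064456481635)) (np.float64(266.24978039905574), np.float64(135.5537860404487)) (np.float64(288.75003457626775), np.float64(171.43265818469817))
[ 535.50835336 -264.84693081   56.5       ]
[ 546.01718924 -295.0965788    56.5       ]
[ 503.58067035 -307.35338108   56.5       ]
[ 494.3281781  -277.49091185   56.5       ]
```

View pics/w1c.png

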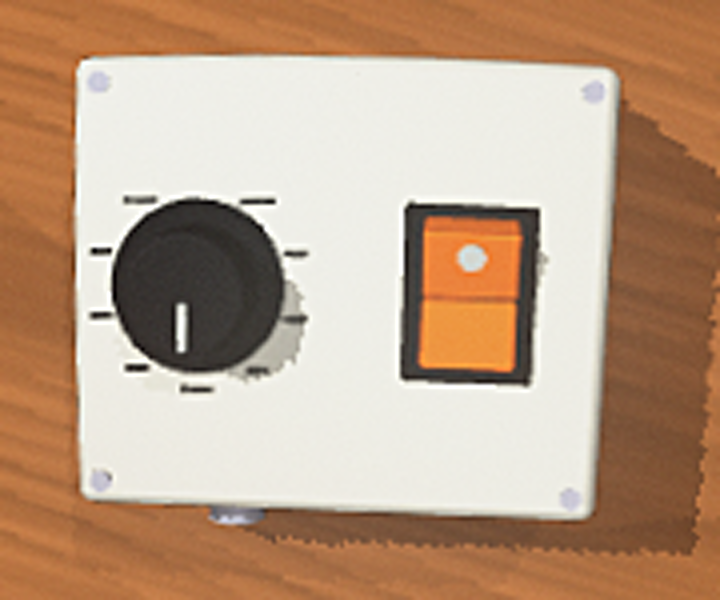

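Emit:
jog_arm(steps=[[[0.0284, 0.0017, 0, 0, 0, 1.25, 1], [0.0283, 0.0017, 0, 0, 0, 0, 1], [0, 0, 0.036, 0, 0, 0, 1], [0, 0, 0.036, 0, 0, 0, 1], [0, 0, 0.036, 0, 0, 0, 1], [0, 0, 0.03, 0, 0, 0, 1], [0, 0, 0, 0, 0, 0, 1], [0, 0, 0, 0, 0, 0, 1]]])

```text
t: 5.58
ee_pos: [533.2, -282.1, 265.6]
orientation: [-3.106, -0.459, 0.004]
ft_force: [-0.0, -0.2, 0.2]
width: 0.3
```

```bash
python3 - <<'E'
from w import *
print(ctrl.tip_reach)
look('w2',['lamp_rocker_spot'])
im=ctrl.get_image('scene')[60:210,130:310]
cv2.imwrite('pics/s2.png',cv2.resize(im[:,:,::-1],None,fx=4,fy=4,interpolation=cv2.INTER_CUBIC))
E
```

```text
182.0
t 5.5833 pos [ 533.2 -282.1  265.6] yaw 16.8 z [-0.0031  0.0017 -1.    ] w 0.3 F [-0.02 -0.19  0.22] q [-0.51  0.58  1.76  0.    0.81  0.77]
lamp_rocker_spot 0.85 [276.6 256.1] [ 532.5 -283.3]
```

View pics/s2.png

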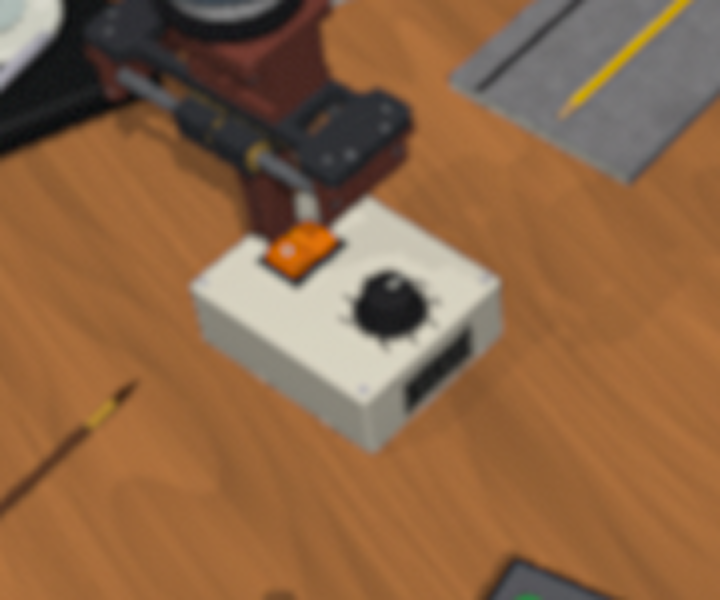

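View pics/w2.png

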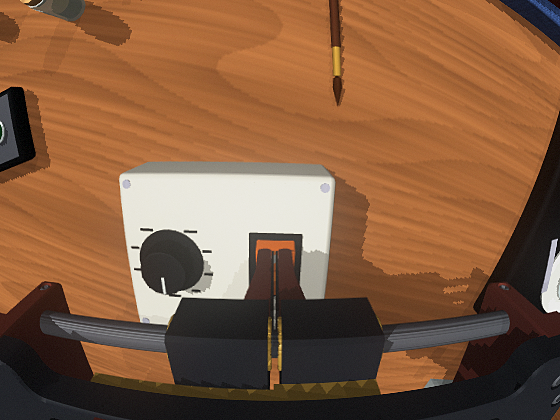

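Emit:
jog_arm(steps=[[[0, 0, 0.006, 0, 0, 0, 1], [0, 0, 0.006, 0, 0, 0, 1], [0, 0, 0.003, 0, 0, 0, 1], [0, 0, 0.002, 0, 0, 0, 1], [0, 0, 0.002, 0, 0, 0, 1], [0, 0, 0.002, 0, 0, 0, 1], [0, 0, 0, 0, 0, 0, 1]]])

```text
t: 6.32
ee_pos: [533.9, -282.3, 245.7]
orientation: [3.108, 0.455, 0.001]
ft_force: [1.2, 0.3, 0.8]
width: 0.7
```

```bash
python3 w.py w3
```

```text
t 6.3167 pos [ 533.9 -282.3  245.7] yaw 16.66 z [ 8.e-04 -5.e-04 -1.e+00] w 0.7 F [1.18 0.33 0.78] q [-0.51  0.61  1.76  0.    0.77  0.77]
```

View pics/w3.png

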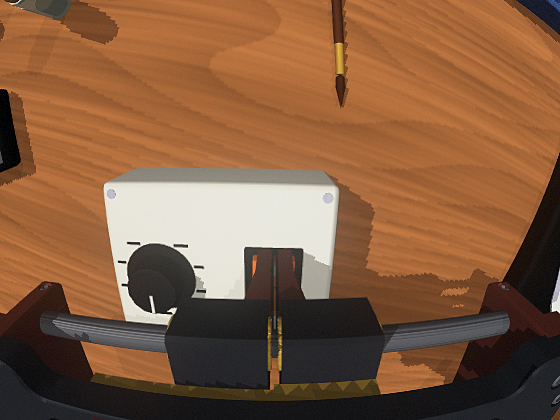

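Emit:
jog_arm(steps=[[[0, 0, 0.001, 0, 0, 0, 1], [0, 0, 0.001, 0, 0, 0, 1], [0, 0, 0, 0, 0, 0, 1], [0, 0, 0, 0, 0, 0, 1]]])

```text
t: 6.7
ee_pos: [533.8, -282.4, 244.0]
orientation: [3.108, 0.455, 0.001]
ft_force: [2.4, 2.2, 5.7]
width: 0.1
```

Emit:
jog_arm(steps=[[[0, 0, 0.0008, 0, 0, 0, 1], [0, 0, 0, 0, 0, 0, 1], [0, 0, 0, 0, 0, 0, 1]]])

```text
t: 6.95
ee_pos: [533.9, -282.3, 243.4]
orientation: [3.108, 0.455, 0.001]
ft_force: [1.5, 0.8, 7.3]
width: 0.7
```

Emit:
jog_arm(steps=[[[0, 0, -0.01, 0, 0, 0, 1], [0, 0, -0.035, 0, 0, 0, 1], [0, 0, -0.04, 0, 0, 0, 1], [0, 0, -0.04, 0, 0, 0, 1], [0, 0, -0.036, 0, 0, 0, 1], [-0.03, 0, 0, 0, 0, 0, 1], [-0.03, 0, 0, 0, 0, 0, 1], [0, 0, 0, 0, 0, 0, 1]]])

```text
t: 7.62
ee_pos: [472.1, -299.7, 404.2]
orientation: [-3.108, -0.453, 0.005]
ft_force: [-0.2, 0.4, -0.5]
width: 0.1
```

```bash
python3 w.py w4 lamp_box; python3 - <<'E'
import cv2
im=cv2.imread('pics/w4.png')[80:230,160:340]
cv2.imwrite('pics/w4c.png',cv2.resize(im,None,fx=4,fy=4,interpolation=cv2.INTER_CUBIC))
E
```

```text
t 7.6167 pos [ 472.1 -299.7  404.2] yaw 16.58 z [-3.6e-03  7.0e-04 -1.0e+00] w 0.1 F [-0.24  0.38 -0.55] q [-0.59  0.33  1.78 -0.    1.04  0.7 ]
lamp_box 0.88 [244.8 138.8] [ 511.8 -251. ]
```

View pics/w4c.png

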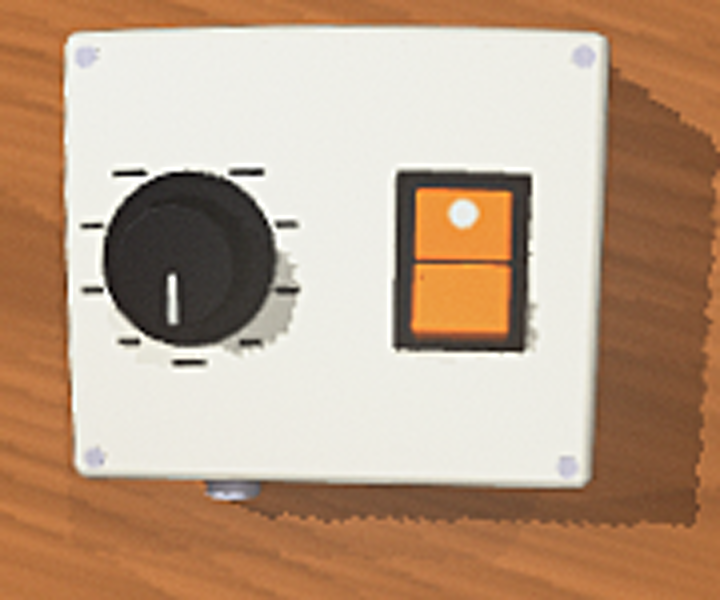

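The lamp rocker is over: the dark edge face has moved from the dot end to the far end, and the knob mark is unchanged. Next is the left camera unit.

Emit:
jog_arm(steps=[[[0.015, -0.036, 0, 0, 0, 0, 1], [0.015, -0.036, 0, 0, 0, 0, 1], [0.015, -0.036, 0, 0, 0, 0, 1], [0.015, -0.036, 0, 0, 0, 0, 1], [0.015, -0.036, 0, 0, 0, 0, 1], [0.015, -0.036, 0, 0, 0, 0, 1], [0.015, -0.036, 0, 0, 0, 0, 1], [0.015, -0.036, 0, 0, 0, 0, 1], [0.015, -0.036, 0, 0, 0, 0, 1], [0.015, -0.036, 0, 0, 0, 0, 1], [0.015, -0.036, 0, 0, 0, 0, 1], [0.015, -0.036, 0, 0, 0, 0, 1], [0.015, -0.036, 0, 0, 0, 0, 1], [0.015, -0.036, 0, 0, 0, 0, 1]]])

```text
t: 8.88
ee_pos: [532.8, 246.4, 403.4]
orientation: [3.108, 0.456, -0.002]
ft_force: [0.6, 0.0, -0.5]
width: 0.5
```

Emit:
jog_arm(steps=[[[0, 0, 0, 0, 0, -6.8, 1], [0, 0, 0, 0, 0, -6.8, 1], [0, 0, 0, 0, 0, -6.8, 1], [0, 0, 0, 0, 0, -6.8, 1], [0, 0, 0, 0, 0, -6.8, 1], [0, 0, 0, 0, 0, -6.8, 1], [0, 0, 0, 0, 0, -6.8, 1], [0, 0, 0, 0, 0, -6.8, 1], [0, 0, 0, 0, 0, -6.8, 1], [0, 0, 0, 0, 0, -6.8, 1], [0, 0, 0, 0, 0, -6.8, 1], [0, 0, 0, 0, 0, -6.8, 1], [0, 0, 0, 0, 0, -6.8, 1], [0, 0, 0, 0, 0, -6.8, 1], [0, 0, 0, 0, 0, -6.8, 1], [0, 0, 0, 0, 0, -6.8, 1], [0, 0, 0, 0, 0, -6.8, 1], [0, 0, 0, 0, 0, -6.8, 1], [0, 0, 0, 0, 0, -6.8, 1], [0, 0, 0, 0, 0, -6.8, 1]]])

```text
t: 10.55
ee_pos: [533.0, 244.4, 403.3]
orientation: [-0.732, -3.054, 0.001]
ft_force: [-0.1, -0.3, -0.1]
width: 0.7
```

```bash
python3 w.py w5 camera_rocker_spot camera_box
```

```text
t 10.55 pos [533.  244.4 403.3] yaw 153.02 z [-1.2e-03 -6.0e-04 -1.0e+00] w 0.7 F [-0.12 -0.27 -0.12] q [ 0.41  0.37  1.72 -0.    1.06 -0.69]
camera_rocker_spot 0.79 [272.4 137.3] [479.7 269.4]
camera_box 0.8 [167.9   9.7] [279.9 229.1]
camera_box 0.67 [305.  124.5] [486.6 308.1]
```

View pics/w5.png

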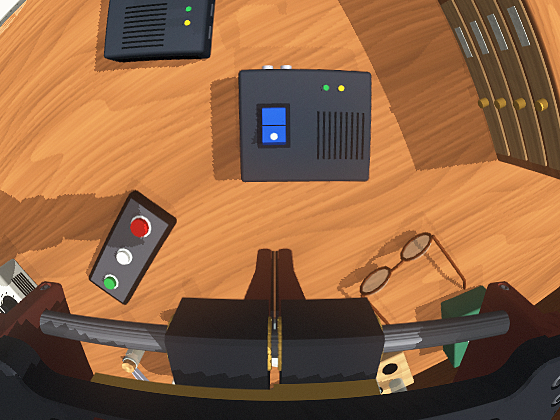

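```bash
python3 - <<'E'
import cv2
im=cv2.imread('pics/w5.png')[50:200,220:400]
cv2.imwrite('pics/w5c.png',cv2.resize(im,None,fx=4,fy=4,interpolation=cv2.INTER_CUBIC))
E
```

```text
(no output)
```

View pics/w5c.png

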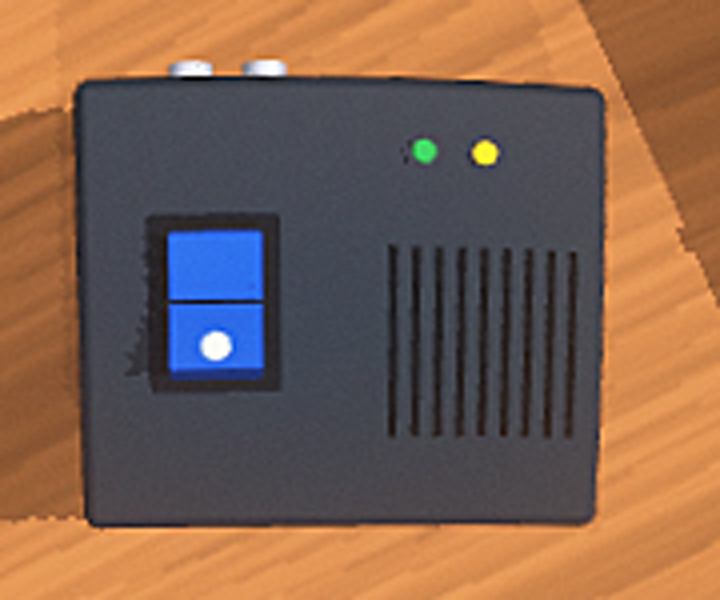

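The crop shows the left camera unit with its blue rocker off. The dot half faces the tool, and the dot is at (274,136).

```bash
python3 - <<'E'
from fit import *
o=ctrl.get_obs()
x,res,P=fitbox(o,[(-1,-1,(239.2,71)),(-1,1,(370.8,73)),(1,1,(368.5,180.3)),(1,-1,(242.5,180.5))],45,[480,300,-.47])
print(x,np.degrees(x[2]),np.round(res,1)); print('rock c',P(0,-34,0),'spot',P(13,-34,57),proj('wrist',P(13,-34,57),o))
c=[atz('wrist',u,46.5,o)for u in[(257,103.5),(290,103.5),(290.2,147.5),(258.2,147.5)]];print(np.mean(c,0));
e=c[3]-c[0]+c[2]-c[1];print(np.degrees(np.arctan2(e[1],e[0])))
t=P(14.5,-34,57);M=R.from_rotvec(o['orientation']).as_matrix();print(t,M.T@(t-o['ee_pos']))
E
```

```text
[ 4.85842669e+02  3.06730753e+02 -4.66436649e-01] -26.724851399419965 [-1.3 -1.9  1.8 -1.8  1.4  1.6 -1.6  2.3]
rock c [470.55264935 276.36275507   0.        ] spot [482.16394277 270.51657127  57.        ] (np.float64(274.08828587025664), np.float64(138.87603326429115))
[470.41263194 276.33319244  46.5       ]
-26.561236050933445
[483.5037074 269.8420116  57.       ] [5.54707202e+01 1.94357531e-01 3.46425749e+02]
```

Emit:
jog_arm(steps=[[[0.0278, 0, 0, 0, 0, -0.3, 1], [0.0277, 0, 0, 0, 0, 0, 1], [0, 0, 0.036, 0, 0, 0, 1], [0, 0, 0.036, 0, 0, 0, 1], [0, 0, 0.036, 0, 0, 0, 1], [0, 0, 0.036, 0, 0, 0, 1], [0, 0, 0, 0, 0, 0, 1], [0, 0, 0, 0, 0, 0, 1]]])

```text
t: 11.37
ee_pos: [483.0, 268.9, 258.5]
orientation: [-0.737, -3.05, 0.005]
ft_force: [0.0, 0.5, 1.2]
width: 0.5
```

```bash
python3 w.py w6 camera_rocker_spot
```

```text
t 11.3667 pos [483.  268.9 258.5] yaw 152.82 z [-0.0043 -0.0023 -1.    ] w 0.5 F [0.02 0.47 1.22] q [ 0.49  0.53  1.87  0.    0.74 -0.61]
camera_rocker_spot 0.74 [425.1 354.9] [621.4 333.6]
camera_rocker_spot 0.7 [274.7 246.5] [479.1 270.8]
```

View pics/w6.png

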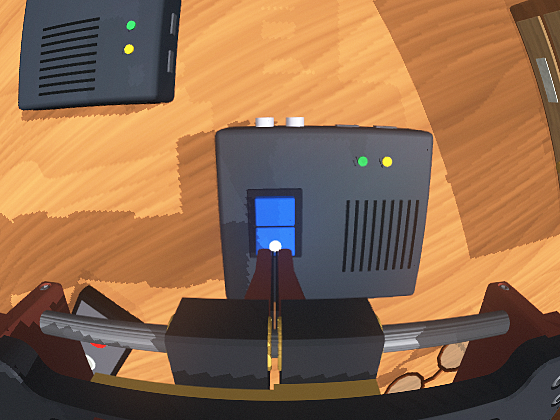

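Emit:
jog_arm(steps=[[[0, 0, 0.006, 0, 0, 0, 1], [0, 0, 0.006, 0, 0, 0, 1], [0, 0, 0.004, 0, 0, 0, 1], [0, 0, 0.002, 0, 0, 0, 1], [0, 0, 0.002, 0, 0, 0, 1], [0, 0, 0.002, 0, 0, 0, 1], [0, 0, 0, 0, 0, 0, 1], [0, 0, 0, 0, 0, 0, 1]]])

```text
t: 12.13
ee_pos: [483.8, 269.0, 238.0]
orientation: [0.735, 3.054, 0.001]
ft_force: [2.1, -0.1, 0.5]
width: 0.6
```

Emit:
jog_arm(steps=[[[0, 0, 0.001, 0, 0, 0, 1], [0, 0, 0.001, 0, 0, 0, 1], [0, 0, 0.001, 0, 0, 0, 1], [0, 0, 0.0005, 0, 0, 0, 1], [0, 0, 0, 0, 0, 0, 1], [0, 0, 0, 0, 0, 0, 1]]])

```text
t: 12.63
ee_pos: [483.5, 269.0, 234.3]
orientation: [-0.735, -3.054, -0.0]
ft_force: [2.5, -0.4, 1.6]
width: 0.5
```

Emit:
jog_arm(steps=[[[0, 0, 0.0008, 0, 0, 0, 1], [0, 0, 0, 0, 0, 0, 1], [0, 0, 0, 0, 0, 0, 1]]])

```text
t: 12.88
ee_pos: [483.5, 269.1, 233.8]
orientation: [0.735, 3.054, 0.0]
ft_force: [1.2, -0.3, 4.8]
width: 0.3
```

Emit:
jog_arm(steps=[[[0, 0, 0.0005, 0, 0, 0, 1], [0, 0, 0, 0, 0, 0, 1], [0, 0, 0, 0, 0, 0, 1]]])

```text
t: 13.13
ee_pos: [483.5, 269.0, 233.4]
orientation: [0.735, 3.054, 0.0]
ft_force: [1.8, -0.6, 6.3]
width: 0.8
```

Emit:
jog_arm(steps=[[[0, 0, -0.01, 0, 0, 0, 1], [0, 0, -0.035, 0, 0, 0, 1], [0, 0, -0.04, 0, 0, 0, 1], [0, 0, -0.04, 0, 0, 0, 1], [0, 0, -0.04, 0, 0, 0, 1], [-0.03, 0, 0, 0, 0, 0, 1], [-0.03, 0, 0, 0, 0, 0, 1], [0, 0, 0, 0, 0, 0, 1]]])

```text
t: 13.8
ee_pos: [539.6, 240.2, 399.7]
orientation: [0.736, 3.051, 0.002]
ft_force: [0.0, -0.3, -0.3]
width: 0.6
```

```bash
python3 w.py w7 camera_box handset shutter_key_top; python3 - <<'E'
import cv2
im=cv2.imread('pics/w7.png')[50:200,220:400]
cv2.imwrite('pics/w7c.png',cv2.resize(im,None,fx=4,fy=4,interpolation=cv2.INTER_CUBIC))
E
```

```text
t 13.8 pos [539.6 240.2 399.7] yaw 152.87 z [ 3.6e-03  6.0e-04 -1.0e+00] w 0.6 F [ 0.04 -0.29 -0.31] q [ 0.4   0.38  1.71 -0.    1.05 -0.7 ]
camera_box 0.95 [305.2 116.6] [486.9 308.6]
handset 0.87 [131.2 245.6] [527.2  29.7]
shutter_key_top 0.57 [133.5 224.6] [500.9  69.9]
```

View pics/w7c.png

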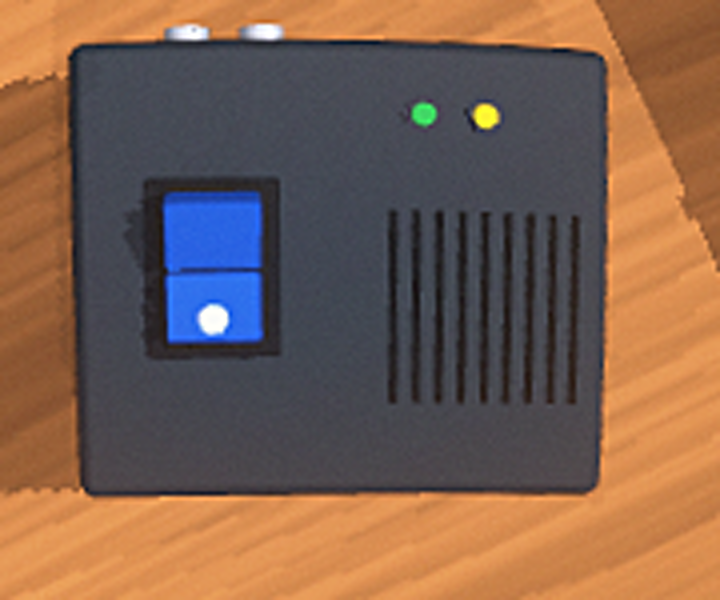

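View pics/w7.png

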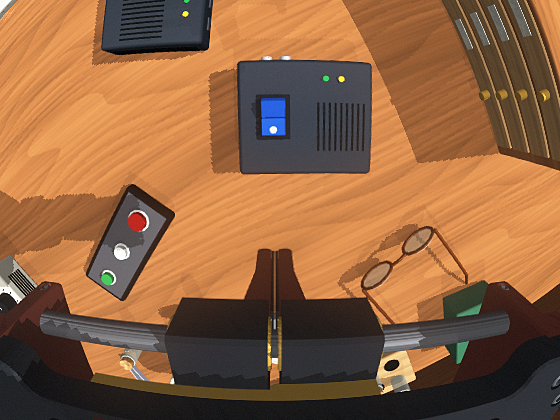

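The camera rocker is over as well: the dark edge has moved to the no-dot end and the box has not moved. The red key is at (137,220) in the wrist view. Moving closer to measure it.

Emit:
jog_arm(steps=[[[-0.0163, -0.0276, 0, 0, 0, 0, 1], [-0.0163, -0.0276, 0, 0, 0, 0, 1], [-0.0163, -0.0276, 0, 0, 0, 0, 1], [-0.0163, -0.0276, 0, 0, 0, 0, 1], [-0.0163, -0.0276, 0, 0, 0, 0, 1], [-0.0163, -0.0276, 0, 0, 0, 0, 1], [0, 0, 0.03, 0, 0, 0, 1], [0, 0, 0.03, 0, 0, 0, 1], [0, 0, 0, 0, 0, 0, 1]]])

```text
t: 14.75
ee_pos: [545.9, 49.6, 333.3]
orientation: [-0.733, -3.045, 0.004]
ft_force: [-1.1, 0.5, 0.2]
width: 0.8
```

```bash
python3 w.py w8 handset shutter_key_top; python3 - <<'E'
from h import *
o=ctrl.get_obs();im=cv2.imread('pics/w8.png').astype(int)
m=((im[...,2]>120)&(im[...,1]<70)&(im[...,0]<70)).astype(np.uint8);m[250:]=0
n,l,s,c=cv2.connectedComponentsWithStats(m)
M=R.from_rotvec(o['orientation']).as_matrix()
for i in range(1,n):
    if s[i,4]>60:
        p=atz('wrist',c[i],31.5,o);print(c[i],s[i],p,M.T@(p-o['ee_pos']))
E
```

```text
t 14.75 pos [545.9  49.6 333.3] yaw 152.92 z [-9.7e-03 -5.0e-04 -1.0e+00] w 0.8 F [-1.11  0.46  0.19] q [ 0.07  0.41  1.85  0.    0.89 -1.03]
handset 0.93 [248.6 191.6] [526.   29.8]
handset 0.35 [ 56.9 278. ] [ 507.6 -252.6]
shutter_key_top 0.57 [273.6 153.5] [500.5  70.9]
[275.82641509 151.03584906] [263 138  26  27 530] [505.31812765  74.33345299  31.5       ] [ 49.165885     1.73075346 307.11235597]
```

View pics/w8.png

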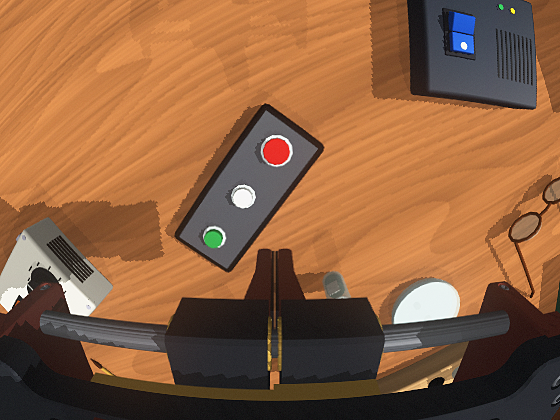

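Emit:
jog_arm(steps=[[[0, 0, 0, 0, 0, 0, 1], [0, 0, 0, 0, 0, 0, 1]]])

```text
t: 15.07
ee_pos: [549.2, 50.3, 339.6]
orientation: [0.733, 3.053, 0.001]
ft_force: [-0.0, -0.3, 0.3]
width: 0.8
```

```bash
python3 w.py w9 shutter_key_top; python3 - <<'E'
from fit import *
o=ctrl.get_obs();im=cv2.imread('pics/w9.png').astype(int)
m=((im[...,2]>120)&(im[...,1]<70)&(im[...,0]<70)).astype(np.uint8);m[250:]=0
n,l,s,c=cv2.connectedComponentsWithStats(m)
M=R.from_rotvec(o['orientation']).as_matrix()
for i in range(1,n):
    if s[i,4]>60:
        p=atz('wrist',c[i],31.5,o);print(c[i],s[i],p,M.T@(p-o['ee_pos']))
E
```

```text
t 15.0667 pos [549.2  50.3 339.6] yaw 153.0 z [ 2.5e-03  2.0e-04 -1.0e+00] w 0.8 F [-0.02 -0.28  0.31] q [ 0.07  0.4   1.84 -0.    0.89 -1.03]
shutter_key_top 0.8 [271.1 146.1] [501.2  72.5]
[271.34184676 143.80157171] [259 131  26  26 509] [499.17189469  73.39948115  31.5       ] [ 55.55786998  -2.22550218 307.70660388]
```

Emit:
jog_arm(steps=[[[0.027, -0.001, 0, 0, 0, 0, 1], [0.027, -0.001, 0, 0, 0, 0, 1], [0, 0, 0.036, 0, 0, 0, 1], [0, 0, 0.036, 0, 0, 0, 1], [0, 0, 0.03, 0, 0, 0, 1], [0, 0, 0.01, 0, 0, 0, 1], [0, 0, 0, 0, 0, 0, 1], [0, 0, 0, 0, 0, 0, 1], [0, 0, 0, 0, 0, 0, 1]]])

```text
t: 15.92
ee_pos: [500.7, 72.6, 227.6]
orientation: [0.734, 3.052, 0.001]
ft_force: [-0.5, 0.5, 0.1]
width: 0.9
```

```bash
python3 w.py w10
```

```text
t 15.9167 pos [500.7  72.6 227.6] yaw 152.95 z [ 2.5e-03  3.0e-04 -1.0e+00] w 0.9 F [-0.48  0.46  0.05] q [ 0.12  0.54  1.99 -0.    0.61 -0.98]
```

View pics/w10.png

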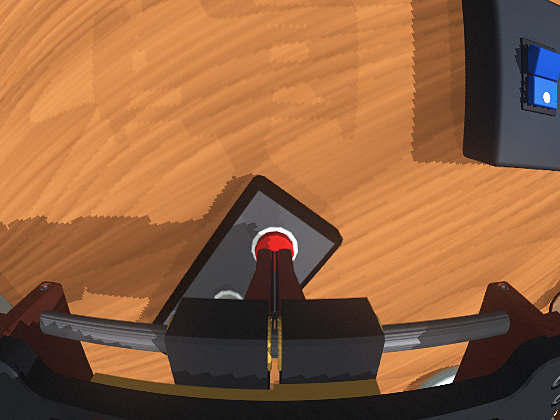

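Emit:
jog_arm(steps=[[[0, 0, 0.006, 0, 0, 0, 1], [0, 0, 0.004, 0, 0, 0, 1], [0, 0, 0.003, 0, 0, 0, 1], [0, 0, 0.002, 0, 0, 0, 1], [0, 0, 0.002, 0, 0, 0, 1], [0, 0, 0.001, 0, 0, 0, 1], [0, 0, 0.001, 0, 0, 0, 1], [0, 0, 0, 0, 0, 0, 1], [0, 0, 0, 0, 0, 0, 1]]])

```text
t: 16.72
ee_pos: [500.0, 72.5, 207.4]
orientation: [0.734, 3.054, 0.0]
ft_force: [-0.5, -0.1, 7.8]
width: 0.1
```

Emit:
jog_arm(steps=[[[0, 0, -0.004, 0, 0, 0, 1], [0, 0, -0.01, 0, 0, 0, 1], [0, 0, -0.036, 0, 0, 0, 1], [0, 0, -0.036, 0, 0, 0, 1], [0, 0, -0.036, 0, 0, 0, 1], [0, 0, -0.036, 0, 0, 0, 1], [0, 0, -0.036, 0, 0, 0, 1], [-0.03, 0, 0, 0, 0, 0, 1], [-0.03, 0, 0, 0, 0, 0, 1], [-0.03, 0, 0, 0, 0, 0, 1], [0, 0, 0, 0, 0, 0, 1], [0, 0, 0, 0, 0, 0, 1], [0, 0, 0, 0, 0, 0, 1]]])

```text
t: 17.8
ee_pos: [579.0, 31.6, 400.6]
orientation: [-0.735, -3.052, 0.001]
ft_force: [0.7, 1.1, 0.5]
width: 0.8
```

```bash
python3 w.py w11 shutter_key_top handset camera_box; python3 - <<'E'
from h import *
im=ctrl.get_image('scene');cv2.imwrite('pics/s11.png',im[:,:,::-1])
im=ctrl.get_image('top');cv2.imwrite('pics/t11.png',im[:,:,::-1])
E
```

```text
t 17.8 pos [579.   31.6 400.6] yaw 152.93 z [-2.1e-03  1.0e-04 -1.0e+00] w 0.8 F [0.72 1.11 0.51] q [ 0.03  0.36  1.73  0.    1.05 -1.06]
shutter_key_top 0.61 [271.8 109.2] [499.6  69.3]
shutter_key_top 0.19 [238.6 272.9] [651.1 -53.6]
handset 0.61 [251.5 141.3] [521.6  31.1]
camera_box 0.85 [436.4  27.1] [486.9 306.5]
```

View pics/w11.png

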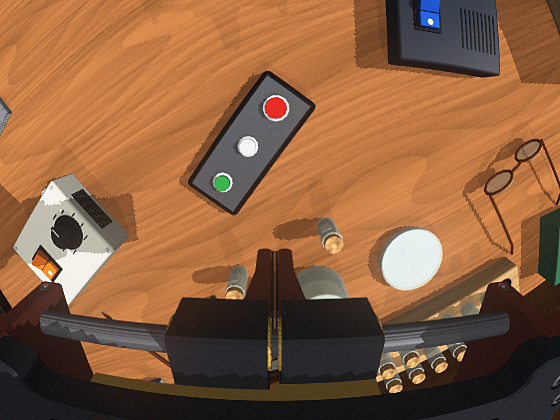

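View pics/s11.png

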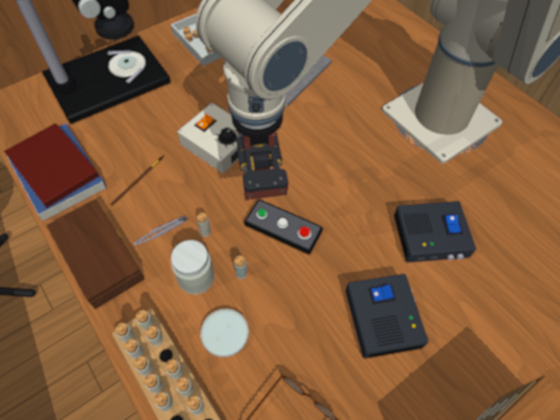

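The wrist and scene views show everything where it stood. The key is up, with its centre at (276,108) in the wrist view, both rockers are on, and the gripper is clear at about 220 mm above the bench.

```bash
python3 -c "
from workcell import ctrl
print(ctrl.close_job(),ctrl.get_obs()['t'])"
```

```text
the job is handed in; nothing more can be done
the job is handed in; nothing more can be done
```

The job is handed in; no verdict was reported. With the gripper closed as a fingertip, I switched on the lamp, then the left-hand camera unit at about (486, 307) mm, then tapped the red shutter key. The last clock reading before handing in was 17.8 s of the 48 s allowed.

- **Rockers:** The peak readings were about 7 N on the lamp and 6 N on the camera unit. Close-ups after each press showed the rocker tipped over to the white-dot side.
- **Shutter key:** I pressed it about 6 mm down at about 8 N. In the last pictures it looked up again.
- **Units and bystanders:** In the last wrist and scene views they looked unmoved by eye. I did not measure every bystander. The camera unit and handset positions agreed with earlier readings to within a few mm.
- **Robot:** It ended clear of everything, with the fingertips about 220 mm above the bench.
- **Disagreements:** The network's estimates of the press spots differed from my own measurements by 1 to 4 mm. I used the box and rocker-frame fits for the rockers. For the key I aimed between my measurement and the network's.

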